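Show a glaze test tile to the inspection camera

ROBOT

A 6-joint arm with a two-finger parallel gripper is mounted at the origin on a cart in front of the work surface, level with it; the furniture and walls round the work are solid. World frame = base frame: x ahead of the robot, y to its left, z up, the work surface at z = 0. Lengths are in mm, angles in rad, forces in N, time in s.
With the tool pointing down it reaches from about 300 to 875 mm from the base axis. Payload 6.4 kg.
Tool frame: the origin (TCP) lies at the very end of the fingers, on their centre line; the grasp point (between the pads) lies r.grip_depth behind it (r.grip_depth is the distance from the TCP to the grasp point, in mm); z points along the fingers, y is the line along which they close (so a half turn about z gives the same grasp; the last joint's range is limited). The gripper opens to 88 mm and grips with 3 to 60 N. Pads are 18 mm wide; open, the fingers measure 123 mm over their backs; the gripper's body (75 mm by 187 mm) begins 45 mm behind the grasp point.
Start: joints at [-1.434, 0.181, 1.607, -0, 1.354, -0.206], TCP at [193.289, -541.554, 238.714] pointing down, gripper open.
Joint ranges: [-2.99, 2.99], [-0.89, 2.07], [0.3, 2.58], [-1.14, 4.28], [0, 2.63], [-3.12, 3.12]. Speed limits (rad/s): [2.57, 2.57, 3.01, 3.14, 3.14, 3.14].

INTERFACE

Orientations are given as a unit quaternion [x, y, z, w].
In Python, from cell import r, camrig, planner gives the robot as it stands (r), with the cameras (camrig) and the kinematics (planner). Calls block until the motion is done:
- r.move_pose(position, orientation): joint-space move of the TCP to a pose.
- r.move_l(position, orientation=None, speed=150, contact_N=None): straight line of the TCP; orientation=None keeps the orientation; speed is the mean speed in mm/s. With contact_N (N) it stops when the force on the tool has changed by that much, and returns True; else False.
- r.movej(angles): joint-space move.
- r.let_go() and r.grab(): open the fingers fully, or close them until they stop; the grip force is fixed at half the most.
- r.pause(seconds).
- planner.solve_ik(position, orientation): joint angles nearest the present ones, or None.
- camrig.read_camera(name): name is "scene" or "top" or "wrist"; returns the picture (400x640x3 uint8, blue, green, red); there is no depth.
- camrig.calibration(name): a dict with "fovy" (degrees; the focal length in pixels is half the picture's height over the tangent of half this angle, whatever the lens; pixels are square), "cx", "cy" (the principal point, pixels), "dist_coeffs" ([k1, k2, p1, p2, k3] as OpenCV has them; the pictures are not rectified), "position" and "orientation" of the camera in the world; the wrist camera has in their place "mount" (4x4, takes a point from camera to tool coordinates, whose origin is the TCP and whose axes are the flange's). Camera axes: x right, y up, looking along -z (the intrinsics and any distortion apply to the point x, -y, -z); pixel columns grow to the right and rows downward; lengths in mm; the calibration is good to about 2 mm. A picture is of the moment at which its call begins: read the wrist's pose just before it. calibration takes no time and is no camera call.
A pose or a line that the arm cannot do raises r.IKError and nothing moves.
- r.sign_off(): hands the job in; it is judged then, once.
Readings, each from a call of its own:
- r.read_time_s(): time.
- r.read_qpos(): joint angles.
- r.read_joint_velocities(): joint speeds.
- r.read_joint_torque(): joint torques, N m.
- r.read_tool_pos(): TCP position.
- r.read_orientation(): TCP orientation.
- r.read_force(): force on the tool from outside, world axes, zero at the start.
- r.read_ft_torque(): the same for the moment, N m.
- r.read_gripper_width(): finger opening in mm.
- r.read_gripper_force(): force on a finger pad.
Only numpy, scipy, OpenCV 4.12 (cv2) and the standard library are available. Lean on these libraries where they do the work, as an engineer would, in place of code of your own. Each camera call takes 0.05 s, during which the arm holds its last target. There are 200 camera calls.

TASK

Slide the inspection camera along its rail right up to the red end stop. Then take the rust-orange glaze tile out of the wooden rack and hold it up in front of the lens, where the camera now stands: hole end up and upright, glazed face squarely towards the lens, the middle of the face on the lens axis and 12 cm from the lens. Finish holding it there, still and clear of the rack and the camera, with the camera still at the stop and the other tiles and the glaze pots left undisturbed.

Things in the scene. Friction and masses are not known exactly. Their poses are not given: they have to be found in the camera images.
- camera_carriage (a joint): travel of the camera's carriage along its rail, m: 0 at the black stop (the robot's end of the rail), 0.120 hard against the red stop (the far end). It grows along the slide's x axis. Stiff slide: about 2.5 N moves it, it stays where it is left. It starts somewhere in 0 to 0.05.
- camera_slide: fixed two-rod rail, 250 x 96 mm and 40 mm high, standing on the worktop to the right; position and yaw vary. Origin: middle of the rail on the worktop; x runs along the rail to the red stop, y is the way the lens looks (to the robot's left), z up.
- housing (a point): centre of the top of the grey camera housing that rides on the carriage, 163 mm above the worktop. The housing is 44 mm wide along the rail (the width to grip or push), 56 mm along the lens axis and 46 mm high, on a post on the carriage. Axes as camera_slide.
- lens (a point): centre of the front glass of the black lens (35 mm across), 140 mm above the worktop; it moves with the camera. Its y axis is the viewing axis, level, pointing out of the lens; x along the rail to the red stop, z up. It lies 50 mm along y and 23 mm below point housing.
- tile_rack: fixed light wooden block 172 x 64 x 30 mm with three slots across it, 54 mm apart along its x, each 11 x 43 mm and 16 mm deep (the floor is 14 mm above the worktop). Origin: centre of the underside; x along the row of tiles, y across it (along the tiles' 40 mm width). Position and yaw vary.
- rust_tile: the rust-orange glazed tile, standing on its short edge in any one of the rack's slots, 46 mm of it above the rack, top edge 76 mm above the worktop; grip it by its side edges, 40 mm apart. 62 x 40 x 8 mm, about 45 g. Origin: centre of the unglazed back; x along the 62 mm length to the hole end (up), y along the 40 mm width, z out of the glazed face (along the rack's -x).
- rust_face (a point): centre of the rust-orange glazed face, 8 mm along z from the tile's origin; axes as body rust_tile.
- green_tile: the green tile in another slot, to be left there. 62 x 40 x 8 mm, about 45 g. Origin: centre of the unglazed back; x along the 62 mm length to the hole end (up), y along the 40 mm width, z out of the glazed face (along the rack's -x).
- cream_tile: the cream-white tile in another slot, to be left there. 62 x 40 x 8 mm, about 45 g. Origin: centre of the unglazed back; x along the 62 mm length to the hole end (up), y along the 40 mm width, z out of the glazed face (along the rack's -x).
- glaze_pot_1: white plastic pot with a green lid, 62 mm across and 65 mm high, at the back of the worktop; bystander. Origin: centre of its underside.
- glaze_pot_3: white plastic pot with a yellow lid, 68 mm across and 43 mm high, at the back of the worktop; bystander. Origin: centre of its underside.

How it is judged (in metres and radians):
On the way, in this order (a step that is already met when the one before it is completed fails the run):
1. the camera stands at the red stop while the rust tile is still in the rack (value of joint camera_carriage above 0.116 m and distance of rust_tile from where it was at the start of the episode below 0.015 m), for 0.2 s.
2. the rust tile is held clear of the rack, the camera still at the stop (value of joint camera_carriage above 0.116 m and height (world z) of rust_tile above 0.08 m and contact force between rust_tile and the fingers above 1 N and contact force between rust_tile and tile_rack below 0.05 N and contact force between rust_tile and camera_slide below 0.05 N), for 0.2 s.
At the end, for the whole second after the job is handed in: Camera within 4 mm of the red stop; rust tile held still, touching neither rack nor camera, its face centre 100-140 mm from the lens and within 15 mm of its axis, facing it square within 0.2 rad, hole end up within 0.2 rad; other tiles and pots moved under 20 mm (value of joint camera_carriage above 0.116 m and contact force between rust_tile and the fingers above 1 N and contact force between rust_tile and tile_rack below 0.05 N and contact force between rust_tile and camera_slide below 0.05 N and x of rust_face in the frame of lens between -0.015 and 0.015 m and z of rust_face in the frame of lens between -0.015 and 0.015 m and y of rust_face in the frame of lens between 0.1 and 0.14 m and z of lens in the frame of rust_tile above 0.07 m and angle between the z axis of rust_tile and the y axis of lens, either way round below 0.2 rad and angle between rust_tile's own x axis and vertical below 0.2 rad and linear speed of rust_tile below 0.02 m/s and distance of each of green_tile, cream_tile, glaze_pot_1, glaze_pot_3 from where it was at the start of the episode below 0.02 m); the arm keeps its last pose, push and grip.
It fails at once if another tile or a pot is disturbed (moved more than 20 mm) (distance of any of green_tile, cream_tile, glaze_pot_1, glaze_pot_3 from where it was at the start of the episode above 0.02 m).
It also fails if it takes over 51 s, if anything falls off the work surface, if the arm or the gripper's body presses on something with over 40 N, if the wrist force passes 120 N, or if a joint passes its speed limit or range.

## Working session

There is one attempt and no reset: what is moved stays moved. The work goes in short steps, each a Python script; the robot and the scene stay as the last script left them, time stands still between calls to the robot, and variables do not carry over. Pictures are saved under pics/ and viewed, at most 10 in all, crops included, and the job is handed in when it is done.

```bash
mkdir -p pics; ls; python3 - <<'E'
from cell import r, camrig, planner
import cv2
for n in("scene","top","wrist"):
    im=camrig.read_camera(n); cv2.imwrite(f"pics/{n}0.png",im); print(n,camrig.calibration(n))
print(r.grip_depth,r.read_orientation(),r.read_time_s())
E
```

```text
cell.py
pics
scene {'fovy': 52.97530382304172, 'cx': 308.52669844313493, 'cy': 193.10709779653243, 'dist_coeffs': array([0.01528114, 0.        , 0.        , 0.        , 0.        ]), 'position': array([ 307.50300123, -750.95517097,  655.11566455]), 'orientation': array([ 0.41962494, -0.10571531, -0.20273886,  0.87842822])}
top {'fovy': 57.7271404611666, 'cx': 324.0778525307416, 'cy': 193.99257793272417, 'dist_coeffs': array([-0.03091999,  0.        ,  0.        ,  0.        ,  0.        ]), 'position': array([ 450.18463938, -169.83469297,  980.95350077]), 'orientation': array([ 0.04062493, -0.05693829, -0.6966926 ,  0.71395173])}
wrist {'fovy': 67.77491899009499, 'cx': 318.80664070220706, 'cy': 193.44796248928012, 'dist_coeffs': array([0.00968154, 0.        , 0.        , 0.        , 0.        ]), 'mount': array([[ 9.73096213e-05,  9.63727523e-01,  2.66888087e-01,
         6.81626252e+01],
       [ 9.99999825e-01, -2.49301280e-04,  5.35613644e-04,
         3.20638906e-01],
       [ 5.82721152e-04,  2.66887988e-01, -9.63727380e-01,
        -1.45608789e+02],
       [ 0.00000000e+00,  0.00000000e+00,  0.00000000e+00,
         1.00000000e+00]])}
18.700000000000003 [ 9.85345320e-01  1.70570052e-01  2.33379296e-05 -6.76604256e-04] 0.15
```

View pics/top0.png

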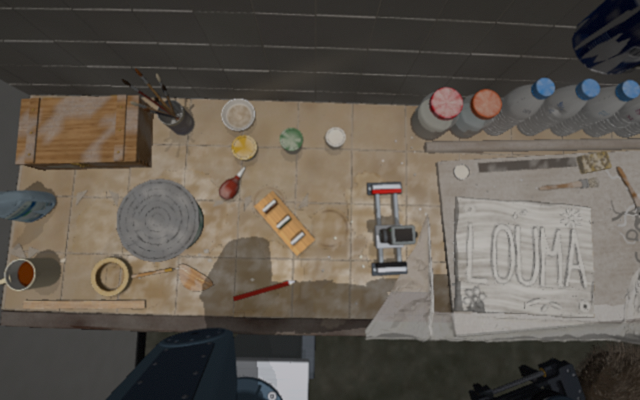

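View pics/scene0.png

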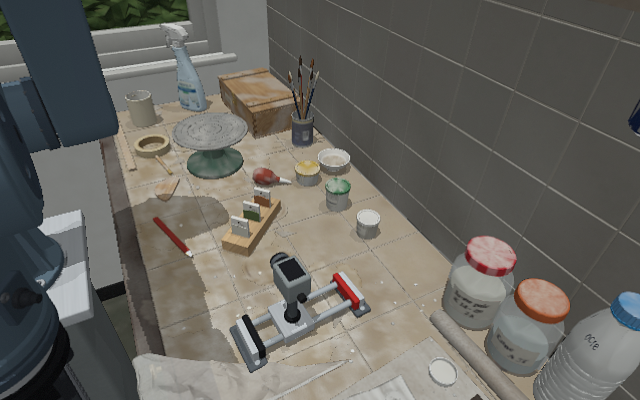

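```bash
cat > h.py <<'E'
import numpy as np, cv2
from cell import r, camrig, planner
from scipy.spatial.transform import Rotation as R
def cam(n):
    c=camrig.calibration(n); f=200/np.tan(np.radians(c['fovy'])/2)
    K=np.array([[f,0,c['cx']],[0,f,c['cy']],[0,0,1]])
    if n=="wrist":
        T=np.eye(4); T[:3,:3]=R.from_quat(r.read_orientation()).as_matrix(); T[:3,3]=r.read_tool_pos(); T=T@c['mount']
        return K,c['dist_coeffs'],T[:3,:3],T[:3,3]
    return K,c['dist_coeffs'],R.from_quat(c['orientation']).as_matrix(),np.array(c['position'])
def cast(C,px,z):
    K,d,Rm,p=C
    u=cv2.undistortPoints(np.array(px,float).reshape(-1,1,2),K,d)[:,0]
    v=np.c_[u[:,0],-u[:,1],-np.ones(len(u))]@Rm.T
    return p+v*((z-p[2])/v[:,2])[:,None]
def project(C,P):
    K,d,Rm,p=C
    q=(np.atleast_2d(P)-p)@Rm*[1,-1,-1]
    return cv2.projectPoints(q,np.zeros(3),np.zeros(3),K,d)[0][:,0]
def blobs(m,amin):
    n,l,s,c=cv2.connectedComponentsWithStats(m.astype(np.uint8))
    return [((l==i),s[i],c[i]) for i in range(1,n) if s[i,4]>=amin]
E
python3 - <<'E'
from h import *
im=cv2.imread("pics/top0.png"); C=cam("top")
h=cv2.cvtColor(im,cv2.COLOR_BGR2HSV); H,S,V=[h[...,i].astype(int) for i in range(3)]
roi=np.zeros(H.shape,bool); roi[170:290,350:420]=1
for nm,m in (("red",((H<8)|(H>172))&(S>130)&(V>80)&roi),("blk",(V<45)&roi)):
    for b,s,c in blobs(m,20):
        pts=np.argwhere(b)[:,::-1].astype(np.float32); print(nm,s,c,cv2.minAreaRect(pts),cast(C,[c],40)[0],cast(C,[c],163)[0])
roi[:]=0; roi[180:265,245:325]=1
for b,s,c in blobs((H>8)&(H<25)&(S>110)&(V>110)&roi,30):
    print("rack",s,c)
E1=cv2.resize(im[170:290,240:430],None,fx=4,fy=4,interpolation=cv2.INTER_CUBIC)
cv2.imwrite("pics/crop.png",E1)
E
```

```text
red [372 189  29   5 121] [386.24793388 191.09917355] ((386.0, 191.0), (4.0, 28.0), 90.0) [ 593.22082152 -353.76925124   40.        ] [ 574.52335093 -329.72560758  163.        ]
blk [387 229   4  14  31] [388.5483871  236.16129032] ((388.5, 235.5), (13.0, 3.0), 90.0) [ 475.28165265 -359.73046802   40.        ] [ 472.00100953 -334.90758324  163.        ]
blk [381 230   3  12  25] [381.72 236.12] ((382.0, 235.5), (11.0, 2.0), 90.0) [ 474.99450628 -341.93002901   40.        ] [ 471.75139849 -319.43399035  163.        ]
blk [375 262  31   5 105] [390.35238095 264.00952381] ((390.0174865722656, 263.8855895996094), (3.587205171585083, 30.01446533203125), 87.39744567871094) [ 404.2471339  -364.38761105   40.        ] [ 410.25201424 -338.95595167  163.        ]
rack [ 255  191   59   64 1252] [284.84664537 223.44408946]
```

View pics/crop.png

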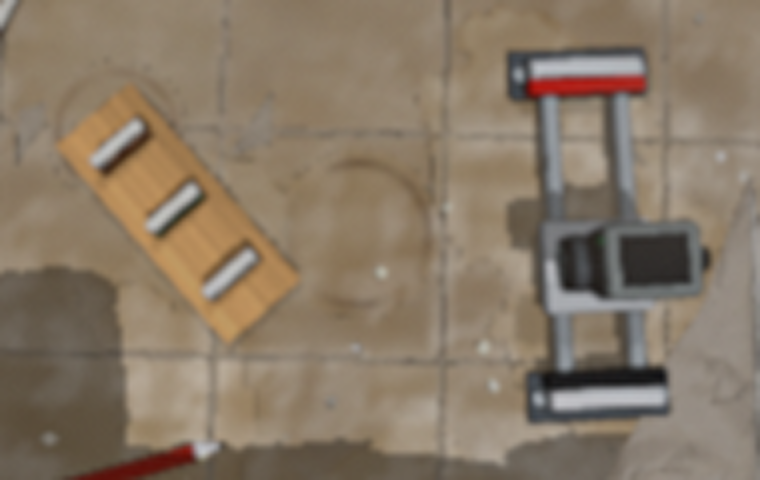

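```bash
python3 - <<'E'
from h import *
C=cam("top")
f=lambda a:np.array(a,float)/4+[240,170]-.375
rc=cast(C,f([(128,85),(57,145),(230,345),(300,275)]),30)[:,:2]; print("rack",rc,rc.mean(0),[np.linalg.norm(rc[i]-rc[i-1]) for i in range(4)])
a=rc[0]-rc[3];b=rc[1]-rc[2]; print("yaw",np.degrees([np.arctan2(v[1],v[0]) for v in(a,b,rc[1]-rc[0])]))
t=cast(C,f([(119,143),(175,207),(231,272)]),76); print(t)
hs=cast(C,f([(610,222),(697,222),(697,297),(607,297)]),163); print(hs,hs.mean(0))
st=cast(C,f([(527,85),(643,95),(530,375),(668,375)]),40);print(st)
sl=cast(C,f([(510,100),(510,52),(530,420),(530,373)]),5);print(sl)
for P in([400,-335,128],[580,-335,128]):print(planner.solve_ik(P,R.from_euler('ZX',[3.2,180],degrees=True).as_quat()))
E
```

```text
rack [[ 587.30857514  -51.54880536]
 [ 546.31247445   -6.73899096]
 [ 419.43322535 -124.35848277]
 [ 465.41576222 -168.37450556]] [504.61750929 -87.75519616] [np.float64(168.83750195859338), np.float64(60.733843436909424), np.float64(173.01066067383604), np.float64(63.65378197713933)]
yaw [ 43.78400473  42.83110714 132.45511733]
[[ 543.91208294  -53.214035     76.        ]
 [ 504.82957936  -89.66232615   76.        ]
 [ 465.51813883 -125.73606829   76.        ]]
[[ 497.02133673 -343.0707856   163.        ]
 [ 498.1595128  -392.76449379  163.        ]
 [ 455.96455115 -392.35204995  163.        ]
 [ 454.89425259 -341.29573326  163.        ]] [ 476.50991332 -367.37076565  163.        ]
[[ 592.77504948 -314.39463188   40.        ]
 [ 588.14624715 -391.25089356   40.        ]
 [ 404.92906855 -317.36266511   40.        ]
 [ 406.65818245 -406.53502428   40.        ]]
[[ 587.44017601 -308.19096428    5.        ]
 [ 620.6032384  -307.98209241    5.        ]
 [ 373.86363256 -323.03281479    5.        ]
 [ 404.55655906 -322.8421927     5.        ]]
[-9.24933664e-01  1.93869062e-01  1.83431320e+00 -4.44089210e-16
  1.11341039e+00  5.90012126e-01]
[-7.00570035e-01  4.92615953e-01  1.43543373e+00 -4.44089210e-16
  1.21354297e+00  8.14375756e-01]
```

```bash
python3 - <<'E'
from h import *
yaw=np.radians(3.3); q=R.from_euler('ZX',[yaw,np.pi]).as_quat()
d=np.array([np.cos(yaw),np.sin(yaw),0]); hc=np.array([476.5,-367.4,130])
s=hc-55*d
r.grab(); r.move_pose(s+[0,0,110],q); r.move_l(s,speed=200)
hit=r.move_l(s+175*d,speed=50,contact_N=14)
print(hit,r.read_tool_pos(),r.read_force(),r.read_time_s())
r.pause(.3); print(r.read_tool_pos(),r.read_force())
cv2.imwrite("pics/top1.png",camrig.read_camera("top")[150:320,220:470].repeat(3,0).repeat(3,1))
E
```

```text
True [ 527.16854576 -363.9798743   129.27613918] [-3.02715394 -0.3427814   2.25010498] 5.3083
[ 526.40117196 -363.08802892  128.35330066] [-0.34308302 -0.51619603  0.2886567 ]
```

View pics/top1.png

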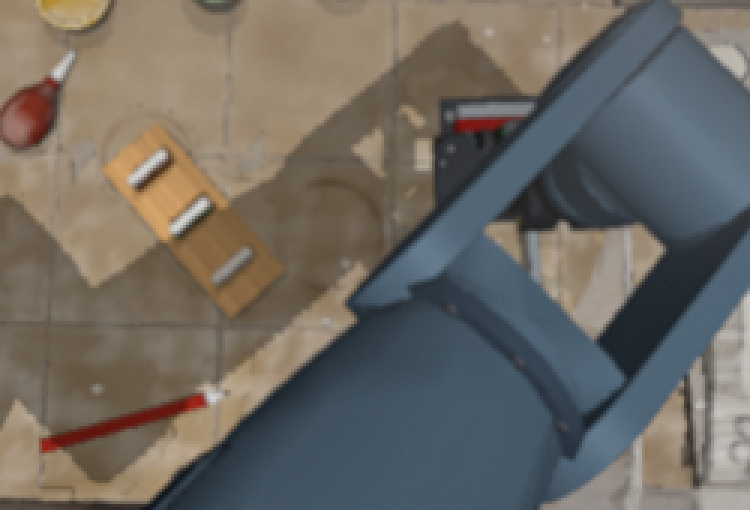

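```bash
python3 - <<'E'
from h import *
yaw=np.radians(3.3);d=np.array([np.cos(yaw),np.sin(yaw),0])
p=np.array(r.read_tool_pos())
hit=r.move_l(p+30*d,speed=30,contact_N=22)
print(hit,r.read_tool_pos(),r.read_force(),r.read_time_s())
r.pause(.1)
print(r.read_tool_pos(),r.read_force())
p=np.array(r.read_tool_pos())
r.move_l(p-20*d,speed=150); p=np.array(r.read_tool_pos()); r.move_l(p+[0,0,70],speed=250)
# over rack view
r.let_go()
q=R.from_euler('ZX',[np.radians(43),np.pi]).as_quat()
t=np.array([543.9,-53.2]); u=np.array([np.cos(.75),np.sin(.75)])
r.move_pose([*(t-100*u),170],q)
r.pause(.2)
C=cam("wrist"); im=camrig.read_camera("wrist"); cv2.imwrite("pics/w1.png",im)
print([x.tolist() for x in C], project(C,[[543.9,-53.2,76]]))
cv2.imwrite("pics/top2.png",camrig.read_camera("top")); cv2.imwrite("pics/sc2.png",camrig.read_camera("scene")); print(r.read_time_s())
E
python3 -c "
import cv2;a=cv2.imread('pics/top2.png');cv2.imwrite('pics/t2c.png',cv2.resize(a[170:290,350:430],None,fx=5,fy=5,interpolation=2))"
```

```text
True [ 526.72751611 -362.81415835  127.9119687 ] [-1.4456166  -0.38060736  1.71313065] 6.0417
[ 526.66664793 -362.55772992  127.49594415] [ 0.28575163 -1.27852768  0.37894607]
[[[297.7721631447901, 0.0, 318.80664070220706], [0.0, 297.7721631447901, 193.44796248928012], [0.0, 0.0, 1.0]], [0.009681543219466517, 0.0, 0.0, 0.0, 0.0], [[0.6805001099723378, 0.706249539191264, 0.19527208894197495], [-0.7327479630310054, 0.6558359432511879, 0.18154789509585642], [0.00015166261070247882, -0.2666285879870184, 0.9637993427402305]], [521.1288493374918, -76.44486207719943, 315.806229458435]] [[316.69705838  65.70284798]]
9.5083
```

View pics/w1.png

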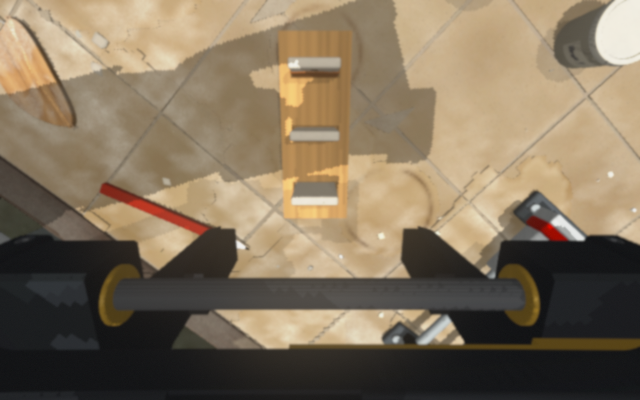

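View pics/t2c.png

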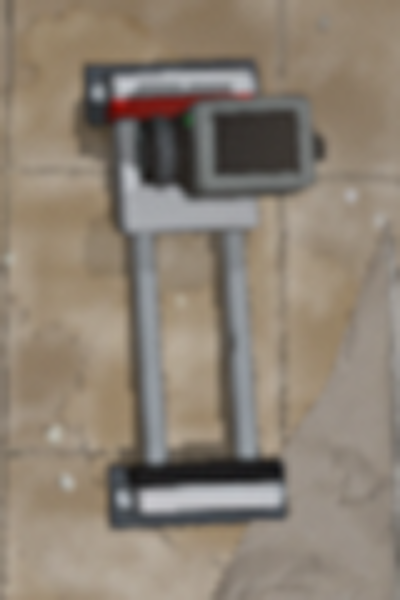

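```bash
python3 - <<'E'
from h import *
Cw=cam("wrist"); t=cast(Cw,[(315,65.5)],76)[0]; e=cast(Cw,[(290,65.5),(341,66)],76); C=cam("top")
hc=cast(C,[np.array([252,146])/5+[350,170]-.4],163)[0]
print("tile",t,e,"housing",hc)
t=(t+[543.9,-53.2,76])/2
q=R.from_euler('ZX',[np.radians(43),np.pi]).as_quat()
r.move_pose([t[0],t[1],120],q); r.move_l([t[0],t[1],42],speed=100,contact_N=10)
print(r.read_tool_pos()); r.grab(); r.pause(.2)
print(r.read_gripper_width(),r.read_gripper_force(),r.read_force(),r.read_tool_pos(),r.read_time_s())
E
```

```text
tile [542.6436407 -51.4841229  76.       ] [[529.95702676 -37.85605239  76.        ]
 [555.58079849 -65.90524126  76.        ]] housing [ 557.55218228 -361.36482321  163.        ]
[543.80692623 -52.58951848  42.63382637]
39.61202365133773 30.000102929770947 [-0.10583055  0.07708238  0.05904593] [543.23223784 -52.30879908  41.99675591] 11.9583
```

```bash
python3 - <<'E'
from h import *
a=np.radians(3.3); y=np.array([-np.sin(a),np.cos(a),0])
p=np.array(r.read_tool_pos()); r.move_l(p+[0,0,98],speed=80); r.pause(.4)
print(r.read_gripper_width(),r.read_gripper_force(),r.read_force())
hc=np.array([557.5,-361.4,163]); f=hc+(50+120+4)*y; f[2]=137
q=R.from_euler('ZX',[np.pi/2+a,np.pi]).as_quat()
r.move_l(f,q,speed=90); r.pause(.5)
print(r.read_tool_pos(),f,r.read_gripper_width(),r.read_qpos(),r.read_time_s())
for n in("scene","top"):cv2.imwrite(f"pics/{n}3.png",camrig.read_camera(n))
for n,c in (("scene",(slice(130,370),slice(200,440))),("top",(slice(150,310),slice(250,430)))):
    C=cam(n); im=cv2.imread(f"pics/{n}3.png")
    l=hc+50*y-[0,0,23]
    print(n,project(C,[l,l+120*y,hc]))
a1=cv2.imread("pics/scene3.png")[130:370,200:440]; b=cv2.imread("pics/top3.png")[150:310,250:430]
b=cv2.resize(b,(270,240)); cv2.imwrite("pics/fin.png",cv2.resize(np.hstack([a1,b]),None,fx=1.55,fy=1.55,interpolation=2))
E
```

```text
39.594740483700576 29.99992847442627 [ 0.01368204 -0.06641216 -0.59039079]
[ 547.52172123 -187.63970112  137.03168853] [ 547.48385931 -187.68852391  137.        ] 39.36540947296656 [-5.35134051e-01  2.98780996e-01  1.68243107e+00  1.56105543e-05
  1.16031580e+00 -5.92802503e-01] 15.8917
scene [[318.47915838 242.02710524]
 [287.47370911 203.8215542 ]
 [334.32665196 251.28544136]]
top [[376.61499652 200.71591348]
 [325.48601771 202.34770618]
 [400.0153953  198.82302244]]
```

View pics/fin.png

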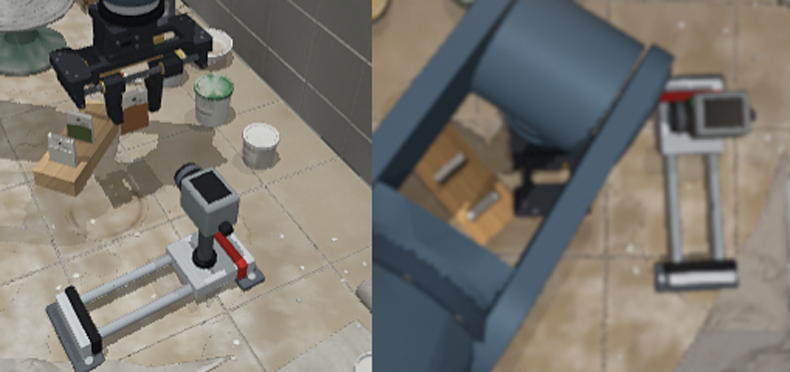

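The scene picture shows the rust face at about (287, 202), against a predicted (287, 204). The lens sits at about (320, 244), against (318, 242). The carriage is against the red stop, and the green and cream tiles are still in the rack.

```bash
python3 -c "
from cell import r, camrig, planner
print(r.read_gripper_force(), r.sign_off())"
```

```text
the job is handed in; nothing more can be done
29.999937834218144 None
```

I handed the job in at about 16 s on the robot clock, with the camera against the red stop and the rust tile held upright, facing the lens about 12 cm away on its axis; the last pictures agree with this, but no verdict came back.

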